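# Tip a chilled whole-mount block over the cold plate's rim, wax face up

## Robot

A 6-joint arm with a two-finger parallel gripper is mounted at the origin on the work surface. World frame = base frame: x ahead of the robot, y to its left, z up, the work surface at z = 0. Lengths are in mm, angles in rad, forces in N, time in s.
With the tool pointing down it reaches from about 350 to 975 mm from the base axis. Payload 7.1 kg.
Tool frame: the origin (TCP) lies on the mounting face of the last link; the fingertips stand 182 mm ahead of it and the grasp point (between the pads) lies 163 mm ahead of it (ctrl.tip_reach is the distance from the TCP to the fingertips, in mm); z points along the fingers, y is the direction in which the jaws open and shut (so a half turn about z gives the same grasp; the last joint's range is limited). The gripper opens to 88 mm and grips with 3 to 60 N. Pads are 20 mm wide; open, the fingers measure 115 mm over their backs; the gripper's body (75 mm by 178 mm) begins 61 mm behind the grasp point.
Start: joints at [-1.157, 0.423, 1.63, -0, 1.089, -0.019], TCP at [262.149, -567.348, 404.675] pointing down, gripper open.
Joint ranges: [-3, 3], [-0.9, 2.11], [0.09, 2.58], [-1.31, 4.45], [0.11, 2.69], [-2.54, 2.54]. Speed limits (rad/s): [2.39, 2.39, 3.01, 3.14, 3.14, 3.14].

## Interface

Orientations are given as a rotation vector (axis times angle).
In Python, from workcell import ctrl gives the robot as it stands.
- The arm moves only by the tool jog_arm, never from a script. Its argument "steps" is a list that holds one entry, the list of rows, each a list of 7 numbers: the shift along the tool's x, y, z in m, then the turn, a rotation vector about the tool's x, y, z in degrees, then the gripper's target within -1 to 1 (shut at 1, half-way at 0, fully open at -1). A call has 1 to 20 rows; each row shifts and turns the commanded pose from where the row before left it, along the tool's axes as they then stand; what a row does not reach is not made up. A row lasts 1/12 s, in which the tool goes at most 41.7 mm and 7.16 degrees, less where a joint would pass 70% of its speed; a pose out of reach is approached as far as the arm can. A call is refused whole if a number of a shift passes 0.0417 or a number of a turn 7.16, either way. A call with a gripper value outside its range is refused whole. The fingers move at their own pace and stop on an object; the grip force is fixed at half the most. Time passes only in rows, so rows that do not move let the fingers close. It gives the time, the measured TCP pose, the force and the opening at its end, in the units of the state.
- ctrl.get_obs(): the state, without advancing time (a new reading comes with each control period).
- ctrl.get_image(name): name is "scene" or "side" or "wrist"; returns the picture (420x560x3 uint8, red, green, blue); there is no depth.
- ctrl.camera_info(name): a dict with "fx", "fy", "cx", "cy" (pixels), "origin" and "attitude" of the camera in the world; the wrist camera has in their place "T_tool_cam" (4x4, takes a point from camera to tool coordinates, whose origin is the TCP and whose axes are the flange's). Camera axes: x right, y down, z forward; pixel columns grow to the right and rows downward; lengths in mm; the calibration is good to about 2 mm. A picture is of the moment at which its call begins: read the wrist's pose just before it. camera_info takes no time and is no camera call.
- ctrl.close_job(): hands the job in, once; it reports no verdict.
Trained networks look in the newest picture that a camera, given by its name, has taken for a name from the list of things; names that differ only in an ending like _2 or _b are one class to them, and where a whole thing is asked for, a point or a joint stands for the part that bears it (a point fixed in the world has none). Each returns a list of dicts, best first, with "p" (0 to 1); they miss things now and then, are a little off and sometimes report something else, mostly with a low value. They report only what shows in the picture. A call takes as long as a camera call.
- ctrl.look_for(thing, camera): "bbox" ([left, top, right, bottom] in pixels, round what is visible of it).
- ctrl.trace(thing, camera): "pixels" (420x560 bool, what is visible of it) and "bbox" ([left, top, right, bottom] in pixels, round what is visible of it).
- ctrl.landmark_of(thing, camera): "uv" ([column, row] in pixels: a listed point, or the origin of a listed thing).
The state is a dict: "t": time; "qpos": joint angles; "qvel": joint speeds; "joint_torque": joint torques, N m; "ee_pos": TCP position; "orientation": TCP orientation; "ft_force": force on the tool from outside, world axes, zero at the start; "moment": the same for the moment, N m; "width": finger opening in mm.
Only numpy, scipy, OpenCV 4.12 (cv2) and the standard library are available. Lean on these libraries where they do the work, as an engineer would, in place of code of your own. Each camera call takes 0.05 s, during which the arm holds its last target.

## Task

The big pink cassette block lies wax side down on the cold surface of the chilling plate and is wanted wax side up on the front ledge. With your fingertips only, push it up against the raised front rim and work its far edge up and over, so that it stands on edge at the rim and falls over onto the ledge; slide it on if need be until it lies flat there, clear of the rim. Do not pick it up, leave the other blocks and tools where they are, and finish with your hand clear of it.

Things in the scene. Friction and masses are not known exactly. Their poses are not given: they have to be found in the camera images.
- chiller: White bench-top block chilling plate, 420 x 420 mm, fixed. Origin at bench level, straight below the middle of the front rim's ledge side; x points across that rim from the ledge to the cold surface, y along the rim, z up. Front ledge: x -135 to 0, top at z 100 mm. Behind the cold surface is a bare deck (x 227 to 285) of the same height.
- rim (a point): Middle of the ledge-side top edge of the steel front rim, which divides ledge from cold surface. The rim is straight, 5 mm high above both, 6 mm thick (chiller x 0 to 6) and 398 mm long; the same rim runs round the other sides of the cold surface. Axes as the chiller.
- cold (a point): Middle of the dark grey cold surface inside the rim, 215 x 398 mm (chiller x 6 to 221), z 100 mm, level with the front ledge. Axes as the chiller.
- pink: The block to turn, loose, about 70 g, 52 (its x) x 75 (its y) x 21 mm thick. Origin at its middle. z points out of its pink slotted back (up at the start, down when turned). Pink cassette 52 x 75 mm from z 1.5 to 10.5; cream wax 34 x 52 mm (x -17 to 17, y -30 to 22) from z -10.5 to 1.5, so the cassette overhangs it by 9 mm. At the start x points away from the front rim within 15 degrees.
- pink_a (a point): edge nearer the front rim (10 to 30 mm beyond it at the start): corner of the pink block, half-way up its 9 mm cassette, at (x -26, y -37.5, z 6) mm in the block's frame. Pushed on, the wax meets the rim while this edge reaches 3 mm over it to the ledge side.
- pink_b (a point): edge nearer the front rim: corner of the pink block, half-way up its 9 mm cassette, at (x -26, y 37.5, z 6) mm in the block's frame
- pink_c (a point): far edge: corner of the pink block, half-way up its 9 mm cassette, at (x 26, y -37.5, z 6) mm in the block's frame. Pressed at the rim with some 5 N and carried up in an arc about the rim it rises by friction; pushed level while low it jams. Keep the fingertip 0 to 9 mm under this edge's underside (z 1.5), or it bears on the wax. Some 20 degrees past upright, move on and up to free the tip.
- pink_d (a point): far edge: corner of the pink block, half-way up its 9 mm cassette, at (x 26, y 37.5, z 6) mm in the block's frame
- blue: Loose blue block of the same shape and frame, wax down on the cold surface beside the pink one (middles about 130 to 210 mm apart); leave alone. Which of the two is on the left varies.
- small_green: Ordinary green block, 40 x 28 x 12 mm, wax down near the back of the cold surface (about x 190 of the chiller), origin under its middle; leave alone.
- small_yellow: Ordinary yellow block, 40 x 28 x 12 mm, wax down near the back of the cold surface (about x 190 of the chiller), origin under its middle; leave alone.
- small_white: Ordinary white block, 40 x 28 x 12 mm, wax down near the back of the cold surface (about x 190 of the chiller), origin under its middle; leave alone.
- forceps: Steel forceps, 120 mm long, 6 mm high, lying along the right-hand (-y) side of the cold surface, x 70 to 215 of the chiller; leave alone.
- moulds: Stack of steel base moulds, 58 x 43 x 19 mm, in the far left-hand corner of the cold surface; leave alone.

How it is judged:
By the outcome, as a careful person would: the job done as asked, in the order asked, and still so for the second after the job is handed in, with the robot touching nothing.
It also fails if it takes over 48 s, if anything falls off the work surface, if the arm or the gripper's body presses on something with over 40 N, if the wrist force passes 120 N, or if a joint passes its speed limit or range.

## Working session

There is one attempt and no reset: what is moved stays moved. The work goes in short steps, Python scripts to look and compute and a tool call to move; the robot and the scene stay as the last step left them, time stands still between calls to the robot, and variables do not carry over. Pictures are saved under pics/ and viewed, and the job is handed in when it is done.

Besides the shell and the picture viewer there is one more tool, called after "Request:" as name([rows], argument=value, ...), one row to a line, values as JSON. jog_arm: Moves the arm, as the interface text tells. Its arguments: {"type":"object","properties":{"steps":{"type":"array"}},"required":["steps"]}

```bash
mkdir -p pics; ls; python3 - <<'E'
from workcell import ctrl
import cv2
o=ctrl.get_obs();print(o)
for n in("scene","side"):
    print(n,ctrl.camera_info(n))
    cv2.imwrite(f"pics/{n}0.png",ctrl.get_image(n)[:,:,::-1])
    for t in("chiller","rim","cold","pink","pink_a","pink_b","pink_c","pink_d","blue"):
        print(t,[(r['uv'],round(r['p'],2)) for r in ctrl.landmark_of(t,n)][:4])
print(ctrl.camera_info("wrist"))
E
```

```text
pics
{'t': 0.0, 'qpos': array([-1.15700069e+00,  4.23840149e-01,  1.63066551e+00,  2.57960725e-07,
        1.08862058e+00, -1.90028092e-02]), 'qvel': array([-0.00110702, -0.00043389, -0.00047702, -0.00080093,  0.00216018,
       -0.0001888 ]), 'joint_torque': array([ 5.31624173e-04, -5.44612062e+01, -2.73669845e+01,  6.42800331e-02,
        2.27192586e-02, -1.20452492e-04]), 'ee_pos': array([ 262.0454012 , -567.11303991,  403.91154735]), 'orientation': array([-3.06685226e+00, -6.74221544e-01,  4.71858787e-04]), 'ft_force': array([ 0.21374418, -0.26177751, -0.07463893]), 'moment': array([-0.0245599 ,  0.02206244, -0.07463187]), 'width': 87.64719633867982}
scene {'fx': 403.67244495868505, 'fy': 403.67244495868505, 'cx': 275.86190588150606, 'cy': 214.9328918176954, 'origin': array([1139.12060144,  144.51629582,  782.32293974]), 'attitude': array([-1.61103546, -2.14640711,  0.67221883])}
chiller [([263.8, 194.8], 0.93)]
rim [([259.7, 170.0], 0.67)]
cold [([308.3, 197.7], 0.47), ([264.2, 193.6], 0.3)]
pink [([292.3, 217.2], 0.95), ([306.5, 201.1], 0.93), ([287.7, 200.7], 0.79), ([265.1, 1
[... 1115 characters left out ...]
3)]
pink_c [([250.0, 195.4], 0.98), ([232.7, 210.0], 0.96), ([270.3, 198.8], 0.95), ([257.1, 216.0], 0.83)]
pink_d [([250.0, 195.4], 0.98), ([232.7, 210.0], 0.96), ([270.3, 198.8], 0.95), ([257.1, 216.0], 0.83)]
blue [([231.2, 266.1], 0.93)]
{'fx': 351.3292551226514, 'fy': 351.3292551226514, 'cx': 279.28512431818797, 'cy': 209.69572498211477, 'T_tool_cam': array([[-4.86992714e-04, -9.59534021e-01, -2.81592302e-01,
         7.65425261e+01],
       [ 9.99999879e-01, -4.48527585e-04, -2.01053710e-04,
        -9.64263936e-01],
       [ 6.66159597e-05, -2.81592366e-01,  9.59534124e-01,
         2.03112312e+01],
       [ 0.00000000e+00,  0.00000000e+00,  0.00000000e+00,
         1.00000000e+00]])}
```

View pics/scene0.png

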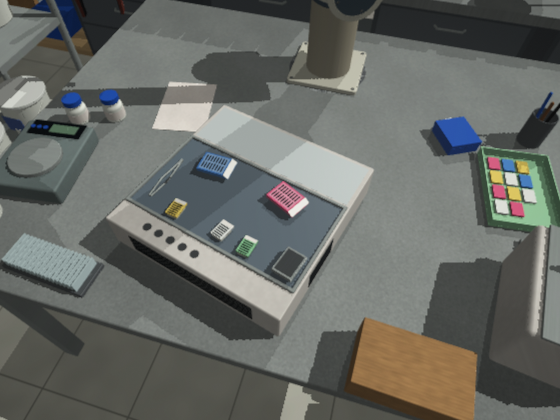

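View pics/side0.png

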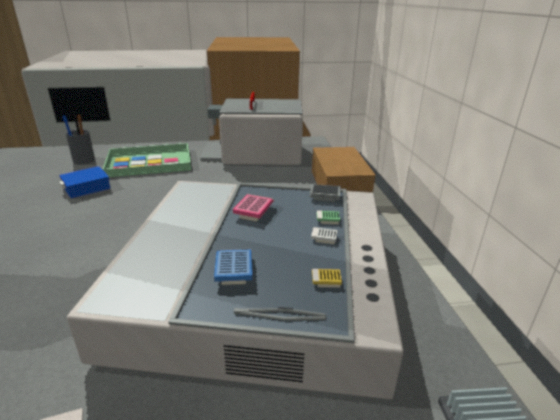

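The scene view shows the pink block at about (287,198), with the wide ledge on the robot's side of it. The blue block is at (215,165). Next I'll work out positions.

```bash
cat > h.py <<'E'
from workcell import ctrl
import numpy as np, cv2
from scipy.spatial.transform import Rotation as R
from scipy.optimize import least_squares
def cam(n,o=None):
    c=ctrl.camera_info(n)
    if n!="wrist": return c,R.from_rotvec(c['attitude']).as_matrix(),np.array(c['origin'])
    o=o or ctrl.get_obs(); T=np.array(c['T_tool_cam']); Rt=R.from_rotvec(o['orientation']).as_matrix()
    return c,Rt@T[:3,:3],Rt@T[:3,3]+o['ee_pos']
def proj(P,n,o=None):
    c,Rm,t=cam(n,o); q=(np.atleast_2d(P)-t)@Rm
    return np.c_[c['fx']*q[:,0]/q[:,2]+c['cx'],c['fy']*q[:,1]/q[:,2]+c['cy']]
def onplane(uv,z,n,o=None):
    c,Rm,t=cam(n,o); uv=np.atleast_2d(uv)
    d=np.c_[(uv[:,0]-c['cx'])/c['fx'],(uv[:,1]-c['cy'])/c['fy'],np.ones(len(uv))]@Rm.T
    return t+d*((z-t[2])/d[:,2])[:,None]
E
python3 - <<'E'
from h import *
for n,uv in dict(scene=[[263.8,194.8],[259.7,170],[308.3,197.7]],side=[[220.1,283.3],[212.1,231.9]]).items(): print(n,onplane(uv,100,n).round(0))
for n,uv in dict(scene=[[292.3,217.2],[306.5,201.1],[287.7,200.7],[265.1,195]],side=[[250,195.4],[232.7,210],[270.3,198.8],[257.1,216]]).items(): print(n,onplane(uv,116.5,n).round(0))
# cold-surface corners by eye (inside)
for n,uv in dict(scene=[[189,135],[345,207],[304,285],[124,206]],side=[[237,185],[176,322],[352,329],[342,186]]).items(): print(n,onplane(uv,102,n).round(0))
for n in("scene","side"):
    im=cv2.imread(f"pics/{n}0.png"); b=(170,110,370,300) if n=="scene" else (160,170,380,340)
    cv2.imwrite(f"pics/{n}0z.png",cv2.resize(im[b[1]:b[3],b[0]:b[2]],None,fx=3,fy=3,interpolation=cv2.INTER_CUBIC))
E
```

```text
scene [[630. -21. 100.]
 [565. -50. 100.]
 [610.  73. 100.]]
side [[ 568. -167.  100.]
 [ 556.  -27.  100.]]
scene [[681.  55. 116.]
 [633.  73. 116.]
 [643.  35. 116.]
 [642. -14. 116.]]
side [[630.  70. 116.]
 [594.  16. 116.]
 [667.  51. 116.]
 [636. -11. 116.]]
scene [[ 509. -245.  102.]
 [ 614.  152.  102.]
 [ 812.  112.  102.]
 [ 743. -291.  102.]]
side [[ 609.  151.  102.]
 [ 512. -237.  102.]
 [ 726. -277.  102.]
 [ 828.  119.  102.]]
```

View pics/scene0z.png

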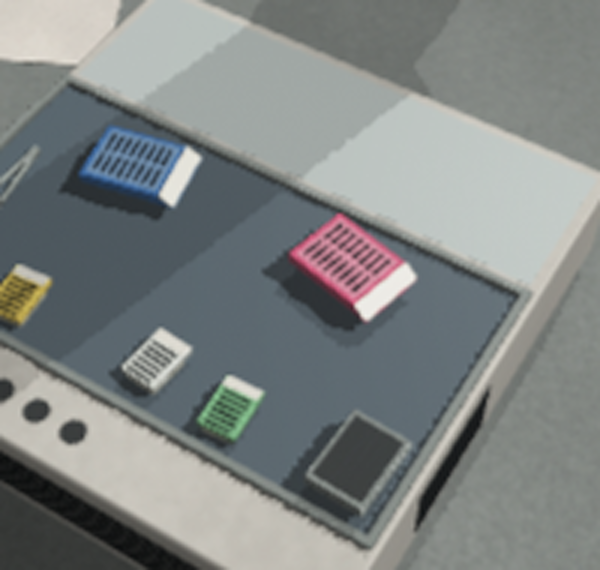

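View pics/side0z.png

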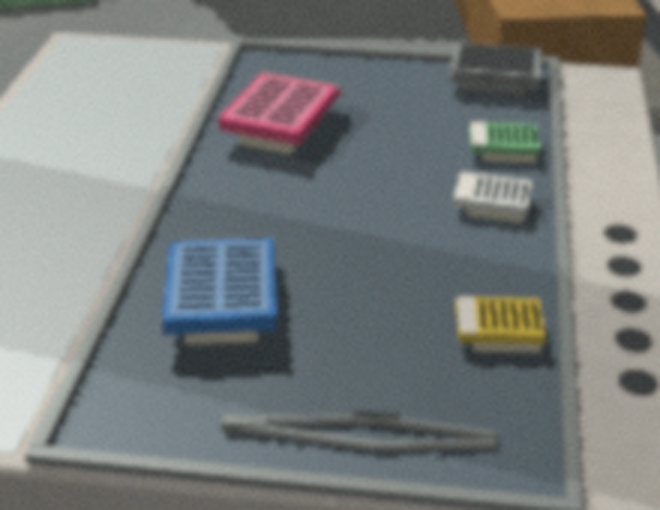

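```bash
cat >> h.py <<'E'
def fit_rect(items,z):
    "items: [(cam,obs,uv4 order front-right(-y),front-left,back-left,back-right)] -> origin xy yaw of chiller"
    def f(p):
        c,s=np.cos(p[2]),np.sin(p[2]); L=np.array([[6,-199],[6,199],[221,199],[221,-199]])
        W=np.c_[L@np.array([[c,s],[-s,c]])+p[:2],np.full(4,z)]
        return np.concatenate([(proj(W,n,o)-uv).ravel() for n,o,uv in items])
    return least_squares(f,[560,-50,-.25],loss='soft_l1')
def chW(P,ch):
    c,s=np.cos(ch[2]),np.sin(ch[2]); P=np.atleast_2d(P).astype(float)
    return np.c_[P[:,:2]@np.array([[c,s],[-s,c]])+ch[:2],P[:,2]]
def hullmask(p,n,o,base=100):
    # p: x,y,yaw world ; cassette+wax silhouette
    pts=[]
    for (x0,x1,y0,y1,z0,z1) in [(-26,26,-37.5,37.5,12,21),(-17,17,-30,22,0,12)]:
        q=np.array([[x,y,z] for x in(x0,x1) for y in(y0,y1) for z in(z0,z1)],float)
        pts.append(q)
    m=np.zeros((420*4,560*4),np.uint8)
    for q in pts:
        W=chW(q,p); W[:,2]+=base
        uv=proj(W,n,o); h=cv2.convexHull(((uv+.5)*4-.5).round().astype(np.int32)); cv2.fillConvexPoly(m,h,255)
    return cv2.resize(m,(560,420),interpolation=cv2.INTER_AREA)/255.
E
python3 - <<'E'
from h import *
it=[("scene",None,np.array([[169+27/1.0,110+28],[170+524/3,110+292/3],[170+367/3,110+540/3],[124,206]])),
    ("side",None,np.array([[160+45/3,170+455/3],[160+240/3,170+45/3],[160+552/3,170+52/3],[160+570/3,170+492/3]]))]
it[0][2][0]=[170+68/3,110+88/3]
for sub in(it,it[:1],it[1:]):
    r=fit_rect(sub,102); print(r.x.round(3),r.fun.round(1))
from scipy.optimize import minimize
ms={}
for n in("scene","side"):
    ctrl.get_image(n); t=ctrl.trace("pink",n); print(n,[(round(a['p'],2),a['bbox'],a['pixels'].sum()) for a in t]); ms[n]=t[0]['pixels'].astype(float); np.save(f"m_{n}.npy",t[0]['pixels'])
for sub in(("scene","side"),("scene",),("side",)):
    f=lambda p:sum(np.abs(hullmask(p,n,None)-cv2.GaussianBlur(ms[n],(0,0),.5)).sum() for n in sub)
    b=min((minimize(f,[633,30,y],method='Nelder-Mead',options=dict(initial_simplex=[[633,30,y],[645,30,y],[633,42,y],[633,30,y+.15]])) for y in(-.1,-.3,-.5)),key=lambda r:r.fun)
    print(sub,b.x.round(3),b.fun)
E
```

```text
[ 5.58929e+02 -3.97440e+01 -2.63000e-01] [ 0.1 -2.1 -0.6  0.3  1.  -1.6  5.8 -7.8  1.7 -1.9  0.7 -0.2 -0.6  3.8
  0.7  2.8]
[ 5.65148e+02 -4.40630e+01 -2.42000e-01] [-3.7  0.3 -2.3  0.8  1.   0.2  2.8 -3.9]
[ 5.57642e+02 -3.90840e+01 -2.61000e-01] [ 1.  -2.2 -0.1 -0.3 -1.5  3.5 -0.2  2.2]
scene [(0.62, [265.3, 180.5, 305.5, 216.6], np.int64(763))]
side [(0.88, [234.0, 194.4, 278.0, 220.5], np.int64(724))]
('scene', 'side') [ 6.34761e+02  3.13380e+01 -5.28000e-01] 187.91556764752917
('scene',) [ 6.36349e+02  3.08480e+01 -5.29000e-01] 69.31592235757688
('side',) [ 6.33465e+02  3.30580e+01 -4.82000e-01] 80.59599591256558
```

Request:
jog_arm([
  [[0.035, -0.0195, 0, 0, 0, 0, 0.3], [0.035, -0.0195, 0, 0, 0, 0, 0.3], [0.035, -0.0195, 0, 0, 0, 0, 0.3], [0.035, -0.0195, 0, 0, 0, 0, 0.3], [0.035, -0.0195, 0, 0, 0, 0, 0.3], [0.035, -0.0195, 0, 0, 0, 0, 0.3], [0.035, -0.0195, 0, 0, 0, 0, 0.3], [0.035, -0.0195, 0, 0, 0, 0, 0.3], [0.035, -0.0195, 0, 0, 0, 0, 0.3], [0.035, -0.0195, 0, 0, 0, 0, 0.3], [0.035, -0.0195, 0, 0, 0, 0, 0.3], [0.035, -0.0195, 0, 0, 0, 0, 0.3], [0.035, -0.0195, 0, 0, 0, 0, 0.3], [0.035, -0.0195, 0, 0, 0, 0, 0.3], [0.035, -0.0195, 0, 0, 0, 0, 0.3], [0.035, -0.0195, 0, 0, 0, 0, 0.3], [0.035, -0.0195, 0, 0, 0, 0, 0.3], [0.035, -0.0195, 0, 0, 0, 0, 0.3]],
])

```text
t: 2.7
ee_pos: [687.7, 17.4, 404.7]
orientation: [3.068, 0.675, 0.0]
ft_force: [0.1, -0.8, -0.1]
width: 30.7
```

Request:
jog_arm([
  [[0, 0, 0, 0, 0, 6.6, 0.3], [0, 0, 0, 0, 0, 6.6, 0.3], [0, 0, 0, 0, 0, 6.6, 0.3], [0, 0, 0, 0, 0, 6.6, 0.3], [0, 0, 0, 0, 0, 6.6, 0.3], [0, 0, 0, 0, 0, 6.6, 0.3], [0, 0, 0, 0, 0, 0, 0.3]],
])

```text
t: 3.28
ee_pos: [686.8, 15.6, 404.6]
orientation: [3.115, -0.411, -0.0]
ft_force: [0.5, -0.0, 0.8]
width: 30.9
```

```bash
python3 - <<'E'
from h import *
o=ctrl.get_obs();print(o['t'],o['ee_pos'],o['ft_force'],o['width'],o['qpos'].round(2));print(R.from_rotvec(o['orientation']).as_matrix().round(3))
im=ctrl.get_image("wrist").copy()
print(proj(o['ee_pos']+R.from_rotvec(o['orientation']).apply([0,0,182]),"wrist",o))
t=ctrl.trace("pink","wrist");print([(a['p'],a['bbox']) for a in t])
for k in("pink_a","rim","cold"):print(k,[(r['uv'],round(r['p'],2)) for r in ctrl.landmark_of(k,"wrist")])
ch=np.array([560,-41,-.258])
for P in([6,-199,105],[6,199,105],[0,-199,105],[0,199,105]): print(proj(chW(P,ch),"wrist",o))
if t:np.save("mw.npy",t[0]['pixels'])
cv2.imwrite("pics/w1.png",cv2.resize(im[:,:,::-1],(784,588)))
E
```

```text
3.2833 [686.84459042  15.55915863 404.58058612] [ 0.4958562  -0.03789959  0.81020025] 30.85252392263054 [0.01 0.51 1.48 0.   1.15 1.84]
[[ 0.966 -0.259 -0.   ]
 [-0.259 -0.966 -0.   ]
 [-0.     0.    -1.   ]]
[[280.07280301 264.33826674]]
[(0.97, [235.4, 234.9, 315.1, 309.1])]
pink_a [([275.0, 267.3], 0.88), ([237.3, 234.7], 0.81), ([311.9, 305.4], 0.63)]
rim [([369.6, 110.0], 0.41)]
cold [([384.8, 200.0], 0.7), ([352.8, 269.3], 0.25)]
[[596.29285503 310.27599243]]
[[156.59737963 312.31009971]]
[[594.64943194 316.07287313]]
[[157.27740566 318.09053555]]
```

View pics/w1.png

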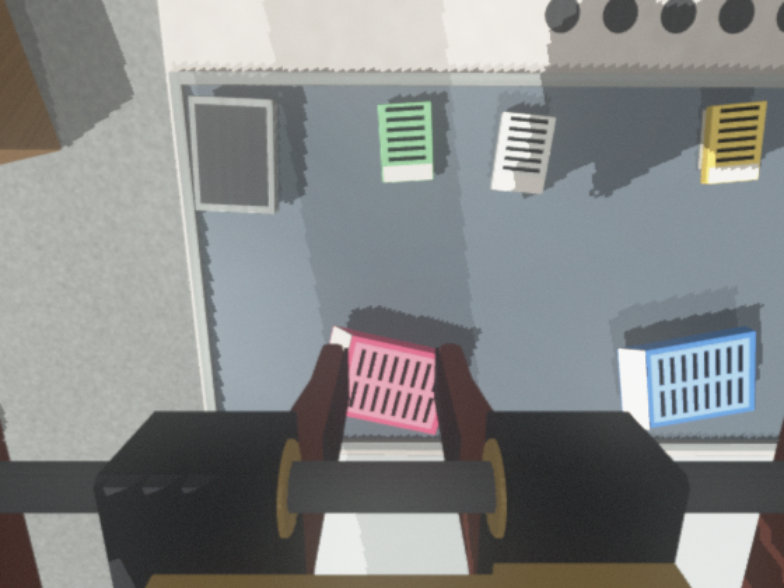

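```bash
python3 - <<'E'
from h import *
o=ctrl.get_obs()
ch=np.array([560,-41,-.258]);c,s=np.cos(ch[2]),np.sin(ch[2])
def toch(W): return np.c_[(W[:,:2]-ch[:2])@np.array([[c,-s],[s,c]]),W[:,2]]
for nm,uv,z in(("c top",[440/1.4,347/1.4],121),("a top",[433/1.4,434/1.4],121),("d",[333/1.4,328/1.4],114),("rimL",[220/1.4,437/1.4],105),("rimR",[700/1.4,440/1.4],105)):
    W=onplane(uv,z,"wrist",o);print(nm,W.round(1),toch(W).round(1))
print('blk',toch(np.array([[634.7,31.5,100]])), 'tcp',toch(o['ee_pos'][None]))
for p in([634.7,31.5,-.51],):
  for q in([26,-37.5,21],[26,37.5,14],[-26,-37.5,21],[-26,37.5,14]):
    W=chW([q],p);W[:,2]+=100;print(q,toch(W).round(1),proj(W,"wrist",o).round(1))
im=ctrl.get_image("wrist"); cv2.imwrite("pics/w1z.png",cv2.resize(im[210:340,190:370,::-1],None,fx=4,fy=4,interpolation=cv2.INTER_CUBIC))
E
```

```text
c top [[647.6  -3.1 121. ]] [[ 75.  59. 121.]]
a top [[593.1  14.  121. ]] [[ 17.9  61.6 121. ]]
d [[672.1  54.8 114. ]] [[ 84.  121.2 114. ]]
rimL [[615.8 148.9 105. ]] [[  5.5 197.8 105. ]]
rimR [[ 534.6 -151.5  105. ]] [[   3.6 -113.3  105. ]]
blk [[ 53.72941851  89.1599102  100.        ]] tcp [[108.23611499  86.98347191 404.67804358]]
[26, -37.5, 21] [[ 69.6  46.4 121. ]] [[329.7 254.1]]
[26, 37.5, 14] [[ 88.3 119.  114. ]] [[240.4 229.3]]
[-26, -37.5, 21] [[ 19.2  59.3 121. ]] [[312.  308.7]]
[-26, 37.5, 14] [[ 37.9 132.  114. ]] [[227.  284.9]]
```

View pics/w1z.png

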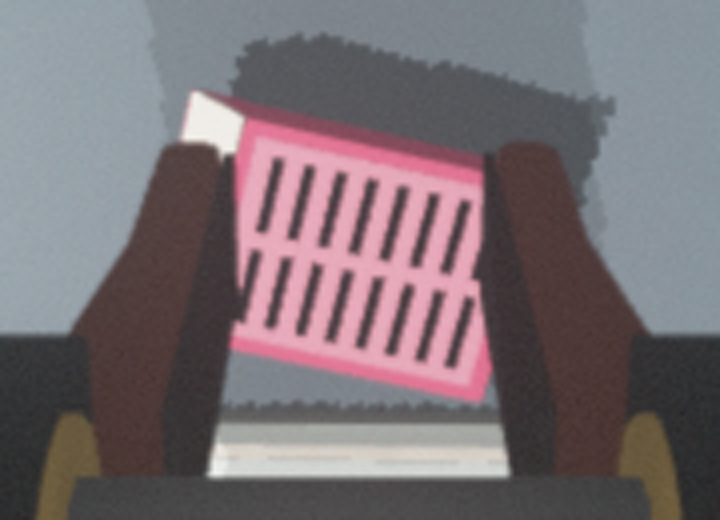

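Request:
jog_arm([
  [[0, -0.002, 0.0385, 0, 0, 0, 0.3], [0, 0, 0.0385, 0, 0, 0, 0.3], [0, 0, 0.0385, 0, 0, 0, 0.3], [0, 0, 0, 0, 0, 0, 0.3], [0, 0, 0, 0, 0, 0, 0.3]],
])

```text
t: 4.0
ee_pos: [687.2, 17.4, 288.1]
orientation: [3.115, -0.403, -0.004]
ft_force: [0.9, 0.5, 0.9]
width: 30.6
```

```bash
python3 - <<'E'
from h import *
o=ctrl.get_obs();print(o['t'],o['ee_pos'],o['ft_force'],o['width'])
ims=[cv2.resize(ctrl.get_image("scene")[150:250,220:360,::-1],None,fx=2.8,fy=2.8,interpolation=cv2.INTER_CUBIC),cv2.resize(ctrl.get_image("side")[160:260,190:330,::-1],None,fx=2.8,fy=2.8,interpolation=cv2.INTER_CUBIC)]
cv2.imwrite("pics/p2.png",np.hstack(ims))
E
```

```text
4.0 [687.16423337  17.44470656 288.07555907] [0.92372577 0.48163684 0.94416451] 30.619685226130763
```

View pics/p2.png

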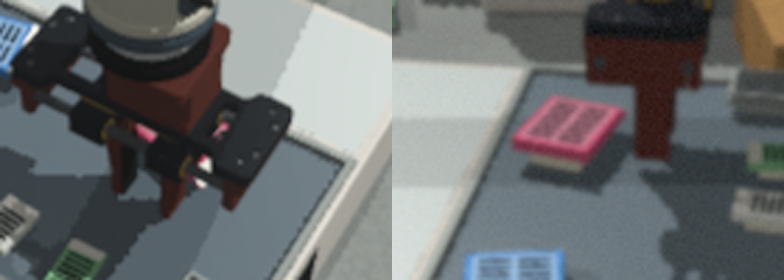

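The side view shows the finger standing just behind the far edge, low and clear of the block. Now I'll push toward the rim.

Request:
jog_arm([
  [[-0.003, 0, 0, 0, 0, 0, 0.3], [-0.003, 0, 0, 0, 0, 0, 0.3], [-0.003, 0, 0, 0, 0, 0, 0.3], [-0.003, 0, 0, 0, 0, 0, 0.3], [-0.003, 0, 0, 0, 0, 0, 0.3], [-0.003, 0, 0, 0, 0, 0, 0.3], [-0.003, 0, 0, 0, 0, 0, 0.3], [-0.003, 0, 0, 0, 0, 0, 0.3], [-0.003, 0, 0, 0, 0, 0, 0.3], [-0.003, 0, 0, 0, 0, 0, 0.3], [-0.003, 0, 0, 0, 0, 0, 0.3], [-0.003, 0, 0, 0, 0, 0, 0.3], [-0.003, 0, 0, 0, 0, 0, 0.3], [0, 0, 0, 0, 0, 0, 0.3]],
])

```text
t: 5.27
ee_pos: [649.1, 27.6, 289.1]
orientation: [3.115, -0.404, -0.001]
ft_force: [1.0, -0.6, -0.4]
width: 30.8
```

```bash
cat >> h.py <<'E'
CH=np.array([560,-41,-.258])
def toch(W):
    c,s=np.cos(CH[2]),np.sin(CH[2]); W=np.atleast_2d(W)
    return np.c_[(W[:,:2]-CH[:2])@np.array([[c,-s],[s,c]]),W[:,2]]
def look(name,sc=True):
    o=ctrl.get_obs();f=o['ft_force'];c,s=np.cos(CH[2]),np.sin(CH[2])
    print(round(o['t'],2),'tipcentre ch',(toch(o['ee_pos']+R.from_rotvec(o['orientation']).apply([0,0,182]))).round(1),'F ch',round(f[0]*c+f[1]*s,2),round(-f[0]*s+f[1]*c,2),round(f[2],2))
    ims=[cv2.resize(ctrl.get_image("side")[160:260,170:310,::-1],None,fx=2.8,fy=2.8,interpolation=cv2.INTER_CUBIC)]
    if sc: ims.append(cv2.resize(ctrl.get_image("wrist")[180:340,168:392,::-1],None,fx=1.75,fy=1.75,interpolation=cv2.INTER_CUBIC))
    cv2.imwrite(f"pics/{name}.png",np.hstack(ims))
E
python3 -c "
from h import *
look('p3')"
```

```text
5.27 tipcentre ch [[ 68.5  89.  107.1]] F ch 1.1 -0.3 -0.37
```

View pics/p3.png

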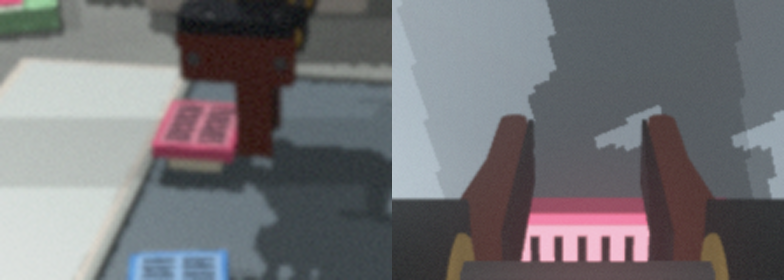

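The far edge is now square to the fingers, with about 9 mm left to the rim.

Request:
jog_arm([
  [[-0.002, 0, 0, 0, 0, 0, 0.3], [-0.002, 0, 0, 0, 0, 0, 0.3], [-0.002, 0, 0, 0, 0, 0, 0.3], [-0.001, 0, 0, 0, 0, 0, 0.3], [-0.001, 0, 0, 0, 0, 0, 0.3], [0, 0, 0, 0, 0, 0, 0.3], [0, 0, 0, 0, 0, 0, 0.3]],
])

```text
t: 5.95
ee_pos: [641.8, 29.5, 289.1]
orientation: [-3.115, 0.405, 0.001]
ft_force: [0.2, 0.1, 0.6]
width: 30.6
```

Request:
jog_arm([
  [[-0.001, 0, 0, 0, 0, 0, 0.3], [0, 0, 0, 0, 0, 0, 0.3]],
])

```text
t: 6.12
ee_pos: [640.9, 29.7, 289.1]
orientation: [-3.115, 0.405, 0.0]
ft_force: [-0.2, 0.2, 0.2]
width: 30.9
```

Request:
jog_arm([
  [[-0.001, 0, 0, 0, 0, 0, 0.3], [0, 0, 0, 0, 0, 0, 0.3]],
])

```text
t: 6.28
ee_pos: [639.9, 30.0, 289.2]
orientation: [-3.115, 0.405, 0.0]
ft_force: [-0.5, 1.0, -0.4]
width: 30.8
```

```bash
python3 -c "
from h import *
look('p4')"
```

```text
6.28 tipcentre ch [[ 59.1  89.  107.2]] F ch -0.73 0.89 -0.4
```

View pics/p4.png

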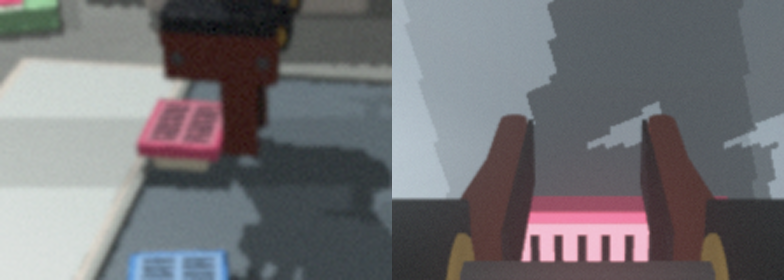

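No contact force at the rim yet, so I'll keep going in 1 mm steps.

Request:
jog_arm([
  [[-0.001, 0, 0, 0, 0, 0, 0.3], [0, 0, 0, 0, 0, 0, 0.3]],
])

```text
t: 6.55
ee_pos: [638.9, 30.3, 289.1]
orientation: [3.115, -0.405, -0.0]
ft_force: [-0.3, -0.3, 0.7]
width: 30.9
```

Request:
jog_arm([
  [[-0.001, 0, 0, 0, 0, 0, 0.3], [0, 0, 0, 0, 0, 0, 0.3]],
])

```text
t: 6.72
ee_pos: [638.3, 30.4, 289.4]
orientation: [3.115, -0.405, 0.002]
ft_force: [1.3, -0.5, 0.4]
width: 30.5
```

Request:
jog_arm([
  [[-0.001, 0, 0, 0, 0, 0, 0.3], [0, 0, 0, 0, 0, 0, 0.3]],
])

```text
t: 6.88
ee_pos: [637.8, 30.5, 289.8]
orientation: [3.115, -0.405, 0.004]
ft_force: [4.6, -2.8, 1.0]
width: 30.6
```

About 5 N of press at the rim. Now the first part of the arc, to about 20 degrees.

Request:
jog_arm([
  [[-0.0008, 0, -0.001, 0, 0, 0, 0.3], [-0.0006, 0, -0.002, 0, 0, 0, 0.3], [-0.0006, 0, -0.002, 0, 0, 0, 0.3], [-0.0006, 0, -0.002, 0, 0, 0, 0.3], [0, 0, 0, 0, 0, 0, 0.3]],
])

```text
t: 7.3
ee_pos: [635.3, 31.2, 297.2]
orientation: [-3.115, 0.405, -0.005]
ft_force: [5.8, -2.7, 2.0]
width: 30.7
```

```bash
python3 -c "
from h import *
look('p5')"
```

```text
7.3 tipcentre ch [[ 55.   89.2 115.2]] F ch 6.28 -1.09 1.95
```

View pics/p5.png

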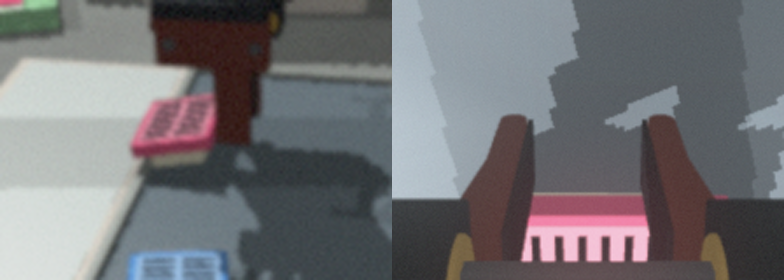

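It is tilting as planned, at about 10 degrees, with the tip still under the edge.

Request:
jog_arm([
  [[-0.0008, 0, -0.0022, 0, 0, 0, 0.3], [-0.0009, 0, -0.0022, 0, 0, 0, 0.3], [-0.0011, 0, -0.0021, 0, 0, 0, 0.3], [-0.0013, 0, -0.0021, 0, 0, 0, 0.3], [-0.0014, 0, -0.002, 0, 0, 0, 0.3], [-0.0015, 0, -0.002, 0, 0, 0, 0.3], [0, 0, 0, 0, 0, 0, 0.3]],
])

```text
t: 7.98
ee_pos: [627.5, 33.3, 309.2]
orientation: [-3.115, 0.405, 0.0]
ft_force: [0.5, -0.4, 0.6]
width: 30.6
```

```bash
python3 -c "
from h import *
look('p6')"
```

```text
7.98 tipcentre ch [[ 46.3  89.2 127.2]] F ch 0.59 -0.24 0.6
```

View pics/p6.png

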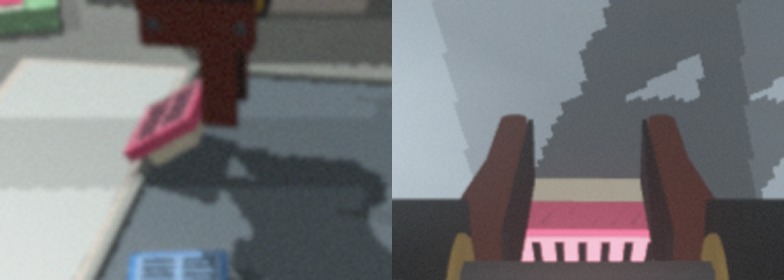

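```bash
cat >> h.py <<'E'
def over(name,ths,yc=89,x0=4.0,win=(200,170,300,245)):
    im=ctrl.get_image("side").copy(); k=7
    b=cv2.resize(im[win[1]:win[3],win[0]:win[2],::-1],None,fx=k,fy=k,interpolation=cv2.INTER_CUBIC)
    o=ctrl.get_obs()
    for th,col in zip(ths,[(0,255,0),(0,255,255)]):
        t=np.radians(th); s=min(12,5/max(np.cos(t),.1))
        def P(x,y,z): # block-frame -> ch ; pivot notch coords
            u,v=x+17,z+10.5-s
            return [x0+u*np.cos(t)-v*np.sin(t),yc+y,105+u*np.sin(t)+v*np.cos(t)]
        for bx in((-26,26,-37.5,37.5,1.5,10.5),(-17,17,-30,22,-10.5,1.5)):
            pts=np.array([P(x,y,z) for x in bx[:2] for y in bx[2:4] for z in bx[4:]])
            uv=(proj(chW(pts,CH),"side",o)+.5-np.array(win[:2]))*k
            for i in range(8):
                for j in range(i):
                    if bin(i^j).count('1')==1: cv2.line(b,tuple(uv[i].astype(int)),tuple(uv[j].astype(int)),col,1)
    tp=toch(o['ee_pos']+R.from_rotvec(o['orientation']).apply([0,0,182]))[0]
    for y in(-29,-15.5,15.5,29):
        q=np.array([[tp[0]+dx,tp[1]+y,tp[2]+dz] for dx,dz in((-10,25),(-10,0),(10,0),(10,25))])
        uv=(proj(chW(q,CH),"side",o)+.5-np.array(win[:2]))*k
        cv2.polylines(b,[uv.astype(np.int32)],False,(255,100,0),1)
    cv2.imwrite(f"pics/{name}.png",b)
E
python3 -c "
from h import *
over('o6',[32])"
```

```text
(no output)
```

View pics/o6.png

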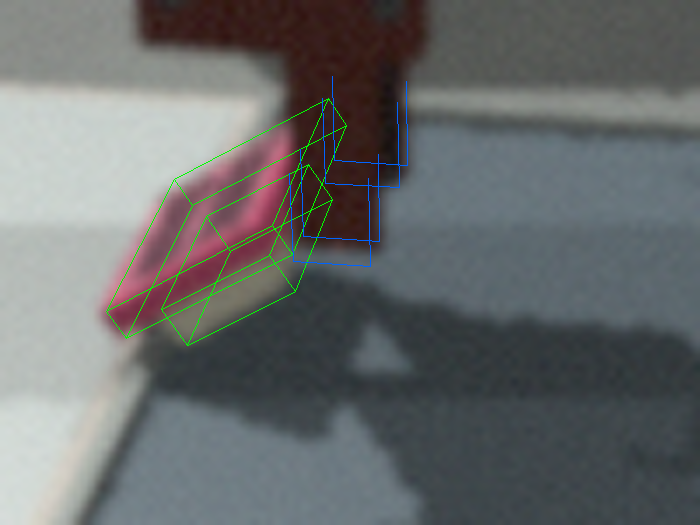

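```bash
python3 -c "
from h import *
over('o6b',[42],x0=2);look('p6b')"
```

```text
8.18 tipcentre ch [[ 45.5  89.  126.1]] F ch 1.36 0.28 -0.21
```

View pics/o6b.png

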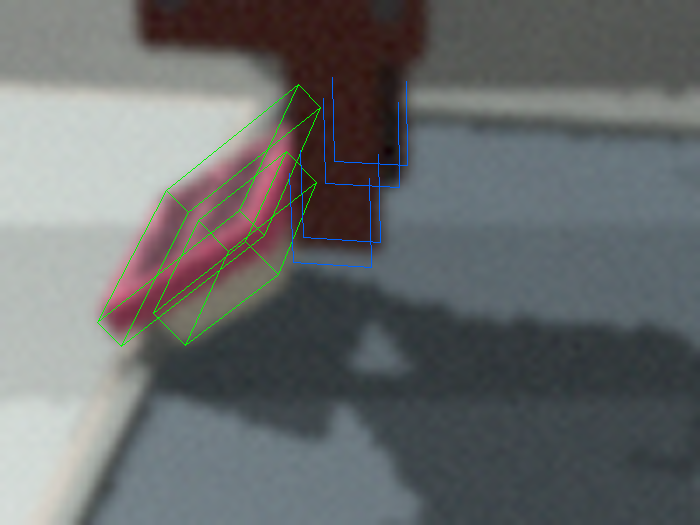

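```bash
cat >> h.py <<'E'
def tiltmask(p,n,o):
    x,z,th,yc=p; t=np.radians(th); m=np.zeros((1680,2240),np.uint8)  # x,z : far-edge underside (block x26,z1.5) in ch
    for bx in((-26,26,-37.5,37.5,1.5,10.5),(-17,17,-30,22,-10.5,1.5)):
        q=np.array([[a-26,b,c-1.5] for a in bx[:2] for b in bx[2:4] for c in bx[4:]])
        P=np.c_[x+q[:,0]*np.cos(t)-q[:,2]*np.sin(t),yc+q[:,1],z+q[:,0]*np.sin(t)+q[:,2]*np.cos(t)]
        uv=proj(chW(P,CH),n,o); cv2.fillConvexPoly(m,cv2.convexHull(((uv+.5)*4-.5).round().astype(np.int32)),255)
    return cv2.resize(m,(560,420),interpolation=cv2.INTER_AREA)/255.
def tilt(x,z,th,yc=89,n="side",name=None):
    from scipy.optimize import minimize
    im=ctrl.get_image(n).copy(); o=ctrl.get_obs(); t=ctrl.trace("pink",n)
    if not t: print('no trace'); return
    m=t[0]['pixels'].astype(float); print('p',t[0]['p'],t[0]['bbox'])
    f=lambda p:np.abs(tiltmask(p,n,o)-m).sum()+.3*((p[3]-yc)/1.)**2
    best=None
    for d in(-15,0,15):
        p=np.array([x,z,th+d,yc]); S=np.vstack([p]+[p+e for e in np.diag([6,6,12,4])])
        r=minimize(f,p,method='Nelder-Mead',options=dict(initial_simplex=S,maxiter=200))
        if best is None or r.fun<best.fun: best=r
    tp=toch(o['ee_pos']+R.from_rotvec(o['orientation']).apply([0,0,182]))[0]
    print('far edge x,z,theta,yc',best.x.round(1),'res',round(best.fun),'of',m.sum(),'| finger face x',round(tp[0]-10,1),'tip z',round(tp[2],1))
E
python3 -c "
from h import *
tilt(36,131,35)
tilt(36,131,35,n='scene')"
```

```text
p 0.74 [214.2, 189.8, 244.0, 219.6]
far edge x,z,theta,yc [ 28.8 131.7  40.6  90.3] res 103 of 524.0 | finger face x 35.7 tip z 126.1
p 0.77 [284.3, 175.9, 313.1, 191.9]
far edge x,z,theta,yc [ 18.6 125.1  52.6  87.8] res 210 of 190.0 | finger face x 35.9 tip z 126.2
```

The side fit gives the block tilted 35–40 degrees, with the tip about 5 mm under the edge. I'll carry on along the arc.

Request:
jog_arm([
  [[-0.0018, 0, -0.0018, 0, 0, 0, 0.3], [-0.0016, 0, -0.0017, 0, 0, 0, 0.3], [-0.0016, 0, -0.0016, 0, 0, 0, 0.3], [-0.0017, 0, -0.0014, 0, 0, 0, 0.3], [-0.0017, 0, -0.0013, 0, 0, 0, 0.3], [0, 0, 0, 0, 0, 0, 0.3]],
])

```text
t: 8.98
ee_pos: [619.4, 35.4, 317.0]
orientation: [-3.115, 0.405, -0.0]
ft_force: [-0.5, 0.5, -0.9]
width: 31.0
```

```bash
python3 -c "
from h import *
look('p7')
tilt(22,139,50)"
```

```text
8.98 tipcentre ch [[ 38.   89.1 135. ]] F ch -0.64 0.3 -0.94
p 0.8 [215.1, 187.2, 238.3, 219.8]
far edge x,z,theta,yc [ 22.7 138.6  53.9  89.9] res 120 of 422.0 | finger face x 28.3 tip z 134.7
```

View pics/p7.png

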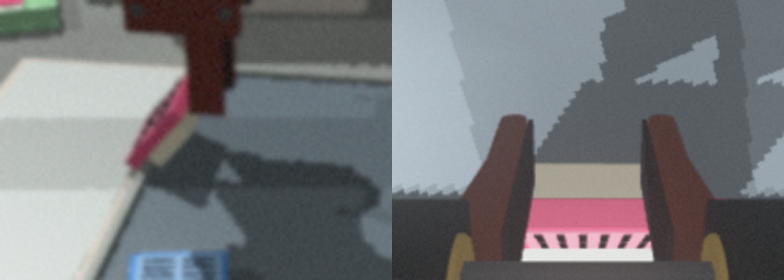

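Request:
jog_arm([
  [[-0.002, 0, -0.0013, 0, 0, 0, 0.3], [-0.002, 0, -0.0012, 0, 0, 0, 0.3], [-0.002, 0, -0.0012, 0, 0, 0, 0.3], [-0.002, 0, -0.0011, 0, 0, 0, 0.3], [-0.002, 0, -0.001, 0, 0, 0, 0.3], [-0.002, 0, -0.0009, 0, 0, 0, 0.3], [0, 0, 0, 0, 0, 0, 0.3]],
])

```text
t: 9.77
ee_pos: [607.7, 38.5, 323.5]
orientation: [-3.115, 0.405, 0.0]
ft_force: [0.2, -0.8, -0.2]
width: 30.8
```

```bash
python3 -c "
from h import *
look('p8')
tilt(10,147,68)"
```

```text
9.77 tipcentre ch [[ 25.8  89.  141.5]] F ch 0.42 -0.67 -0.17
p 0.83 [215.1, 189.2, 236.7, 219.4]
far edge x,z,theta,yc [ 11.7 142.   66.8  90.5] res 136 of 335.0 | finger face x 16.3 tip z 141.3
```

View pics/p8.png

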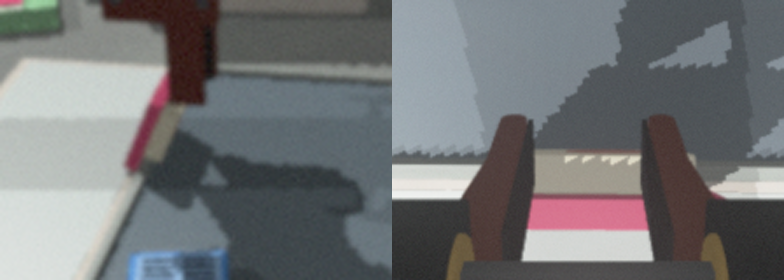

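Request:
jog_arm([
  [[-0.002, 0, -0.001, 0, 0, 0, 0.3], [-0.002, 0, -0.0009, 0, 0, 0, 0.3], [-0.002, 0, -0.0008, 0, 0, 0, 0.3], [-0.002, 0, -0.0008, 0, 0, 0, 0.3], [-0.002, 0, -0.0007, 0, 0, 0, 0.3], [-0.002, 0, -0.0006, 0, 0, 0, 0.3], [0, 0, 0, 0, 0, 0, 0.3]],
])

```text
t: 10.55
ee_pos: [596.1, 41.6, 328.2]
orientation: [-3.115, 0.405, 0.0]
ft_force: [0.3, -0.3, 0.5]
width: 31.1
```

```bash
python3 -c "
from h import *
look('p9')
over('o9',[80],x0=2,win=(195,165,295,240))"
```

```text
10.55 tipcentre ch [[ 13.8  89.  146.2]] F ch 0.35 -0.26 0.47
```

View pics/p9.png

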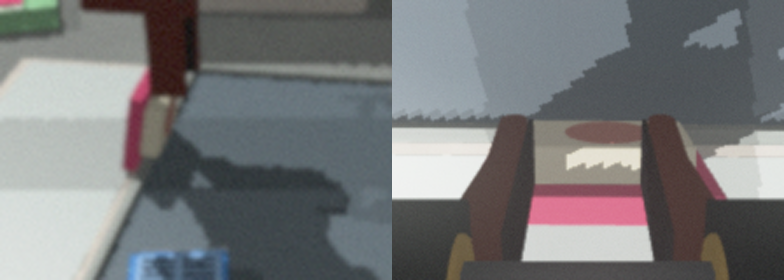

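View pics/o9.png

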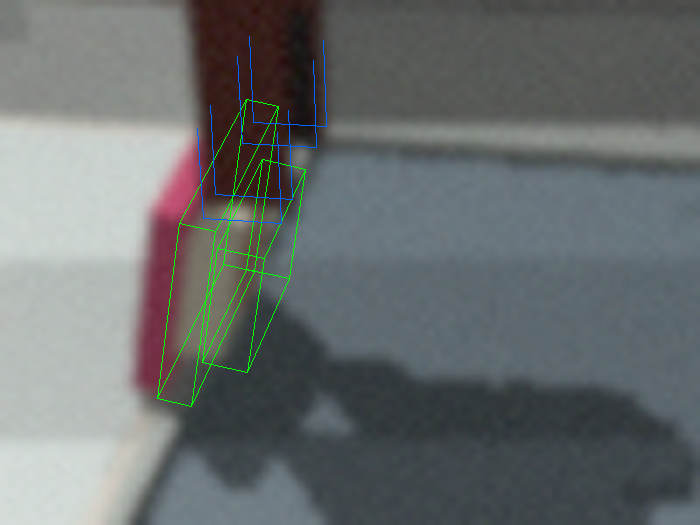

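Nearly upright. I'll carry it past upright, raising the tip slightly to keep clear of the wax.

Request:
jog_arm([
  [[-0.0025, 0, -0.0004, 0, 0, 0, 0.3], [-0.0025, 0, -0.0004, 0, 0, 0, 0.3], [-0.0025, 0, -0.0003, 0, 0, 0, 0.3], [-0.0025, 0, -0.0003, 0, 0, 0, 0.3], [-0.0025, 0, -0.0004, 0, 0, 0, 0.3], [-0.0025, 0, -0.0004, 0, 0, 0, 0.3], [0, 0, 0, 0, 0, 0, 0.3]],
])

```text
t: 11.28
ee_pos: [581.5, 45.4, 330.3]
orientation: [3.115, -0.404, -0.001]
ft_force: [-0.2, -0.0, -1.1]
width: 31.2
```

```bash
python3 -c "
from h import *
look('p10')"
```

```text
11.28 tipcentre ch [[ -1.3  89.  148.3]] F ch -0.22 -0.1 -1.13
```

View pics/p10.png

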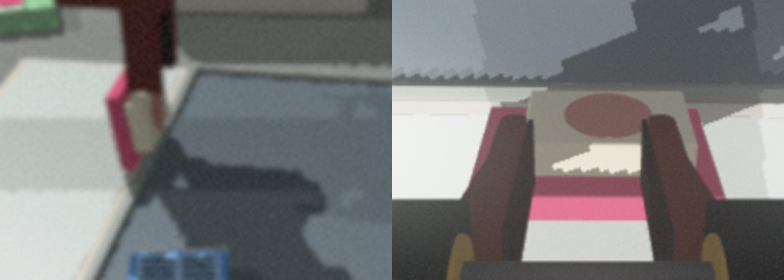

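Request:
jog_arm([
  [[-0.0025, 0, -0.0004, 0, 0, 0, 0.3], [-0.0025, 0, -0.0004, 0, 0, 0, 0.3], [-0.0025, 0, -0.0004, 0, 0, 0, 0.3], [0, 0, 0, 0, 0, 0, 0.3]],
])

```text
t: 11.72
ee_pos: [574.2, 47.3, 331.5]
orientation: [3.115, -0.405, -0.001]
ft_force: [-0.4, 0.5, 0.1]
width: 30.9
```

```bash
python3 -c "
from h import *
look('p11')"
```

```text
11.72 tipcentre ch [[ -8.9  89.  149.5]] F ch -0.52 0.36 0.08
```

View pics/p11.png

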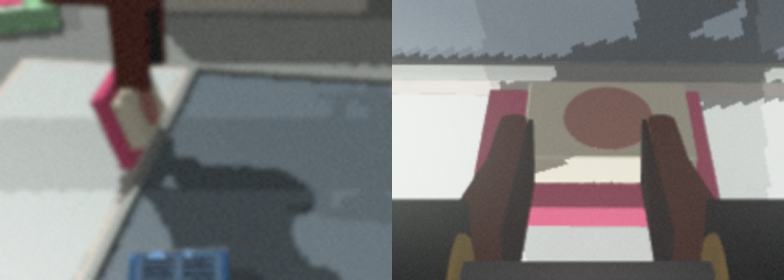

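It is about 20 degrees past upright. Now on and up to free the tip.

Request:
jog_arm([
  [[-0.003, 0, -0.001, 0, 0, 0, 0.3], [-0.003, 0, -0.0015, 0, 0, 0, 0.3], [-0.003, 0, -0.002, 0, 0, 0, 0.3], [-0.003, 0, -0.003, 0, 0, 0, 0.3], [-0.002, 0, -0.004, 0, 0, 0, 0.3], [0, 0, -0.004, 0, 0, 0, 0.3], [0, 0, 0, 0, 0, 0, 0.3], [0, 0, 0, 0, 0, 0, 0.3]],
])

```text
t: 12.48
ee_pos: [561.4, 50.8, 347.5]
orientation: [-3.115, 0.405, -0.002]
ft_force: [-0.4, -0.6, -0.3]
width: 30.6
```

```bash
python3 -c "
from h import *
look('p12')"
```

```text
12.48 tipcentre ch [[-21.9  89.2 165.5]] F ch -0.2 -0.68 -0.34
```

View pics/p12.png

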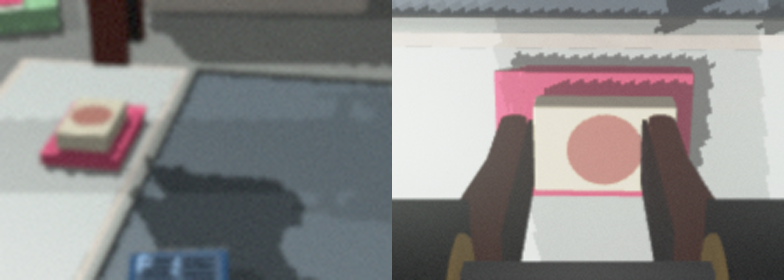

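It fell flat, wax up, with a gap to the rim. I'll raise the hand clear and check.

Request:
jog_arm([
  [[0, 0, -0.03, 0, 0, 0, 0.3], [0, 0, -0.035, 0, 0, 0, 0.3], [0.02, 0, -0.035, 0, 0, 0, 0.3], [0.03, 0, -0.02, 0, 0, 0, 0.3], [0.03, 0, 0, 0, 0, 0, 0.3], [0.03, 0, 0, 0, 0, 0, 0.3], [0, 0, 0, 0, 0, 0, 0.3], [0, 0, 0, 0, 0, 0, 0.3]],
])

```text
t: 13.25
ee_pos: [668.2, 22.2, 465.9]
orientation: [3.115, -0.406, -0.002]
ft_force: [-0.5, -0.0, 0.1]
width: 30.5
```

```bash
python3 - <<'E'
from h import *
o=ctrl.get_obs();print(o['t'],o['ee_pos'],o['ft_force'])
w=ctrl.get_image("wrist");s=ctrl.get_image("side")
k=lambda r:[(a['p'],a['bbox']) for a in r][:2]
t=ctrl.trace("pink","side")
if t:
    ys,xs=np.nonzero(t[0]['pixels']); W=toch(onplane(np.c_[xs,ys],105,"side")); print('side pink ch x range(z105)',W[:,0].min().round(1),W[:,0].max().round(1),'y',W[:,1].min().round(1),W[:,1].max().round(1))
cv2.imwrite("pics/f_side.png",cv2.resize(s[160:350,90:400,::-1],None,fx=2.5,fy=2.5,interpolation=cv2.INTER_CUBIC))
cv2.imwrite("pics/f_wrist.png",cv2.resize(w[:,:,::-1],(784,588)))
E
```

```text
13.25 [668.20119396  22.24510727 465.8893261 ] [-0.47555726 -0.01096705  0.10360335]
side pink ch x range(z105) -71.2 -13.4 y 42.1 142.3
```

View pics/f_side.png

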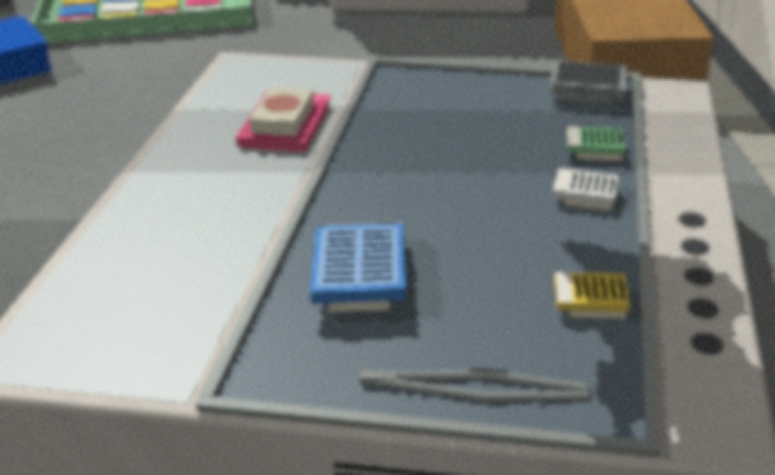

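View pics/f_wrist.png

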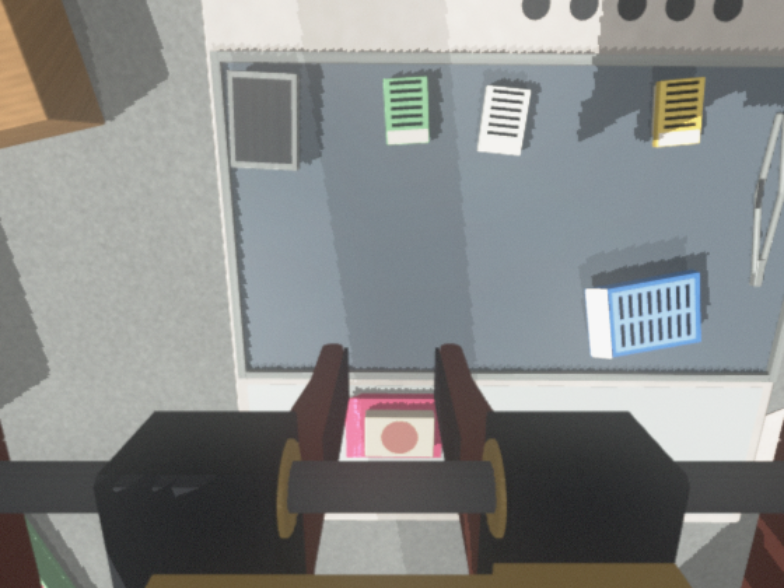

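Both views show the pink block flat and wax up on the ledge, about 10 mm clear of the rim. The other blocks look unmoved and the hand is well above. I'm handing the job in.

```bash
python3 -c "
from workcell import ctrl
print(ctrl.close_job())"
```

```text
the job is handed in; nothing more can be done
None
```

The pink block now lies flat and wax side up on the front ledge, clear of the rim. I handed the job in at about 13 s, with the hand clear above the plate.

- **What I did:** I pushed the block square against the front rim with two part-open fingertips, at about 5 N. I then carried its far edge up in an arc past upright and moved on and up, and it fell over onto the ledge. It was never gripped, and it needed no further sliding.
- **Last checks:** The side view puts the block at chiller x of about -71 to -13 mm, roughly 10 mm or more from the rim. In the side and wrist views the blue block, small blocks, forceps and moulds look unmoved. That is by eye, not measured. The wrist force read near zero.
- **Checks that disagreed:**
    - The camera fits of the block's tilt were partly hidden by the finger. They disagreed with the robot's own position by up to about 7 mm, and one fit from the scene camera was unusable. For the later steps I relied on geometry and the pictures instead.
    - Contact at the rim came about 2 mm further in than calculated, which is within the calibration error.

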